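# Check in a sample carrier: scan its dot, then hold it pressed in the reading dock

### The arm

A 6-joint arm with a two-finger parallel gripper is mounted at the origin on the work surface. World frame = base frame: x ahead of the robot, y to its left, z up, the work surface at z = 0. Lengths are in mm, angles in rad, forces in N, time in s.
With the tool pointing down it reaches from about 325 to 900 mm from the base axis. Payload 6.1 kg.
Tool frame: the origin (TCP) lies midway between the tips of the shut fingers; the grasp point (between the pads) lies 19 mm behind it; z points along the fingers, y is the line along which they close (so a half turn about z gives the same grasp; the last joint's range is limited). The gripper opens to 87 mm and grips with 3 to 60 N. Pads are 19 mm wide; open, the fingers measure 117 mm over their backs; the gripper's body (75 mm by 190 mm) begins 51 mm behind the grasp point.
Start: joints at [-1.322, 0.22, 1.526, -0, 1.395, -0.126], TCP at [228.796, -581.608, 222.538] pointing down, gripper open.
Joint ranges: [-2.98, 2.98], [-0.91, 2.08], [0.09, 2.57], [-1.24, 4.39], [0.2, 2.65], [-2.68, 2.68]. Speed limits (rad/s): [2.57, 2.57, 3.01, 3.14, 3.14, 3.14].

### API

Orientations are given as a unit quaternion [w, x, y, z].
In Python, from rig import env gives the robot as it stands.
- The arm moves only by the shell command python3 -m creep 'ROWS'. ROWS is text: rows parted by semicolons, each of 5 numbers parted by spaces: the finger opening in mm, from 0 to 87, then the shift along the tool's x, y, z in units of 40 mm (1.0 is 40 mm), then the turn about the tool's z in degrees. A call has 1 to 8 rows; each row is the pose to reach, as a shift and turn from the pose commanded when the call began, along the tool's axes at that moment; what a row does not reach only later rows make up. A row lasts 1/12 s, in which the tool goes at most 41.7 mm and 7.16 degrees, less where a joint would pass 70% of its speed; a pose out of reach is approached as far as the arm can. A call with a gripper value outside its range is refused whole. The fingers move at their own pace and stop on an object; the grip force is fixed at half the most. Time passes only in rows, so rows that repeat a pose let the fingers close. It gives the time, the measured TCP pose, the force, the opening and the grip force at its end, in the units of the state.
- env.state(): the state, without advancing time (a new reading comes with each control period).
- env.read_camera(name): name is "side" or "top"; returns a dict with "frame" (384x512x3 uint8, red, green, blue), "z_map" (384x512 float32, mm along the optical axis (not along the pixel's ray), 0 where there is no reading), "fx", "fy", "cx", "cy" (pixels), "k1" (the pictures are not rectified: a ray, as slopes to the right and down, at radius r is drawn at 1 + k1 r^2 times it, then the intrinsics apply), "world_from_camera" (4x4, takes a point from camera to world coordinates). Camera axes: x right, y down, z forward; pixel columns grow to the right and rows downward; lengths in mm; the calibration is good to about 2 mm. A picture is of the moment at which its call begins.
- env.job_done(): hands the job in; it is judged then, once.
The state is a dict: "clock": time; "joints": joint angles; "joint_velocities": joint speeds; "effort": joint torques, N m; "ee_pos": TCP position; "tcp_rot": TCP orientation; "ft_force": force on the tool from outside, world axes, zero at the start; "moment": the same for the moment, N m; "width": finger opening in mm; "gripper_force": force on a finger pad.
Only numpy, scipy, OpenCV 4.12 (cv2) and the standard library are available. Lean on these libraries where they do the work, as an engineer would, in place of code of your own. Each camera call takes 0.05 s, during which the arm holds its last target. There are 200 camera calls.

### The job

Check in the white sample carrier: bring it, flat on the table, under the fixed scanner pen so that the pen's tip stands over its red dot, and keep it still there for a second. Then press it, red-dot end first, into the corner of the reading dock, flush against both brass fences at once and flat on the table, and finish while still holding it firmly pressed against both, because the dock only reads under pressure. Do not bump the scanner, and leave the jar and the two bottles alone.

Things in the scene. Friction and masses are not known exactly. Their poses are not given: they have to be found in the camera images.
- carrier_grip (a point): Centre of the upright blue grip block on the white carrier: 36 (x) x 24 (y) x 40 mm high, from 16 to 56 mm above the table; this point is 36 mm above the carrier's underside and 38 mm behind its centre along its x. Grasp it across y: 18 mm of slab top is free on either y side. Axes: the carrier's, x towards the red-dot end, z up.
- carrier_dot (a point): Centre of the red dot, 20 mm across, on the slab's top face (16 mm above its underside), on the centre line, 88 mm ahead of the grip block's centre along the carrier's x, 15 mm from the dot end. The carrier's axes.
- carrier_corner (a point): The carrier's front right corner (x = +65 mm, y = -30 mm from the slab's centre), half-way up the slab (8 mm above its underside); 103 mm ahead of and 30 mm to the right of the grip block's centre. It goes to dock_corner. The carrier's axes.
- scanner_tip (a point): Lower tip of the white upright scanner pen (12 mm thick), 30 mm above the table, so 14 mm above the top of a carrier lying under it. Fixed during a run. Axes as for the scanner.
- dock_corner (a point): Inner corner of the dock where the brass-faced fences meet, 8 mm above the table. x: along the side fence towards the end fence (away from the robot); y: from the side fence into the dock (left); z up. The seated carrier lies at x < 0, y > 0, axes parallel to these, grip block's centre at x = -103, y = 30 mm. A steady push of about 5 N on each fence is enough to read.
- end_fence: The dock's end fence: brass face at x = 0 from y = 0 to 60 mm, 14 mm high, 9 mm thick, smooth (friction about 0.25), rigid, fixed to the table. Origin: the dock's corner at table level; axes the dock's. Behind it stands the dock's grey housing, x from 9 to 54, y from -14 to 66 mm, 35 mm high.
- side_fence: The dock's side fence: brass face at y = 0 from x = -125 mm to 0, 14 mm high, 8 mm thick, smooth (friction about 0.25), rigid, fixed to the table. Origin: the dock's corner at table level; axes the dock's.
- carrier: The loose sample carrier: a flat white plastic slab, 130 (its x) x 60 (its y) x 16 mm high, about 0.2 kg, lying on the table, with a blue grip block near one end and a red dot near the other. Origin at the centre of its underside; x points along the slab to the red-dot end, y left, z up.
- scanner: The fixed scanner stand; origin on the table right below the pen's tip. The pen, 85 mm tall, hangs from an arm at 93 to 110 mm height that runs along this frame's +x (away from the robot) to a steel post 130 mm off, on a base disc 76 mm across and 10 mm high. z up.
- jar: Bystander: amber glass jar with a yellow lid, 66 mm across, 85 mm tall; origin at the centre of its underside. Leave it alone.
- medicine: Bystander: amber medicine bottle with a white cap, 44 mm across, 90 mm tall; origin at the centre of its underside. Leave it alone.
- pills: Bystander: small white pill bottle with a red cap, 40 mm across, 55 mm tall; origin at the centre of its underside. Leave it alone.
Mind the look-alikes: they are no part of the job. Of the things shaped like the carrier, the white one is meant.

How it is judged:
By the outcome, as a careful person would: the job done as asked, in the order asked, and still so for the second after the job is handed in, while the arm keeps its last pose, push and grip.
It also fails if it takes over 58 s, if anything falls off the work surface, if the arm or the gripper's body presses on something with over 40 N, if the wrist force passes 120 N, or if a joint passes its speed limit or range.

## Working session

There is one attempt and no reset: what is moved stays moved. The work goes in short steps, Python scripts to look and compute and a shell command to move; the robot and the scene stay as the last step left them, time stands still between calls to the robot, and variables do not carry over. Pictures are saved under pics/ and viewed, at most 10 in all, crops included, and the job is handed in when it is done.

```bash
mkdir -p pics; ls
cat > h.py <<'E'
import numpy as np, cv2
from rig import env
def cam(n): return env.read_camera(n)
def world(c,u,v,z=None,plane=None):
    """pixel -> world, by depth z or by intersecting plane height"""
    x=(np.asarray(u,float)-c["cx"])/c["fx"]; y=(np.asarray(v,float)-c["cy"])/c["fy"]
    K=np.eye(3); d=cv2.undistortPoints(np.stack([x,y],-1).reshape(-1,1,2),K,np.array([c["k1"],0,0,0.])).reshape(-1,2)
    T=np.array(c["world_from_camera"]); r=np.c_[d,np.ones(len(d))]
    R=r@T[:3,:3].T; o=T[:3,3]
    s=np.ravel(z) if plane is None else (plane-o[2])/R[:,2]
    return o+R*np.reshape(s,(-1,1))
def save(c,name,crop=None,k=1):
    f=c["frame"][...,::-1]
    if crop: a,b,e,g=crop; f=f[b:g,a:e]
    cv2.imwrite("pics/"+name,cv2.resize(f,None,fx=k,fy=k,interpolation=cv2.INTER_CUBIC))
E
python3 - <<'E'
from h import *
for n in("top","side"):
    c=cam(n); save(c,n+"0.png",k=1.5); print(n,np.round(c["world_from_camera"],2).tolist(),c["fx"],c["k1"]); np.savez(n+"0.npz",**c)
print(env.state())
E
```

```text
pics
top [[-0.02, -1.0, 0.07, 455.06], [-1.0, 0.03, 0.02, 3.09], [-0.02, -0.07, -1.0, 1321.59], [0.0, 0.0, 0.0, 1.0]] 387.21772821775414 -0.026118426912714522
side [[-0.94, -0.27, 0.22, 316.31], [-0.34, 0.72, -0.6, 720.78], [0.01, -0.64, -0.77, 978.04], [0.0, 0.0, 0.0, 1.0]] 349.1087267463662 -0.05288568887096272
{'clock': 0.1, 'joints': array([-1.32208723e+00,  2.21171866e-01,  1.52746950e+00,  3.46883232e-06,
        1.39469583e+00, -1.26083302e-01]), 'joint_velocities': array([-3.25081582e-05, -4.71941629e-04, -3.03576917e-03, -5.56980588e-05,
       -3.19144707e-03, -1.09849381e-03]), 'effort': array([ 1.53565274e-03, -4.95943451e+01, -3.88519549e+01,  7.02890405e-02,
        5.15422400e-02, -3.58377008e-05]), 'ee_pos': array([ 228.6713566 , -581.07845989,  221.54580024]), 'tcp_rot': array([-8.70738073e-04,  9.82492340e-01,  1.86300943e-01, -5.17439333e-05]), 'ft_force': array([-0.73559813,  0.30299404, -0.29931857]), 'moment': array([-0.03477871,  0.0205266 , -0.0408079 ]), 'gripper_force': 0.0, 'width': 87.20597215246306}
```

View pics/top0.png

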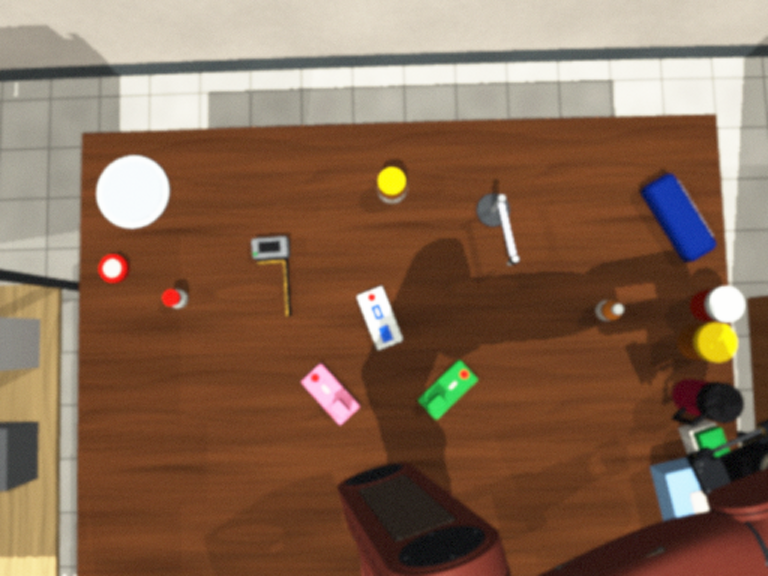

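View pics/side0.png

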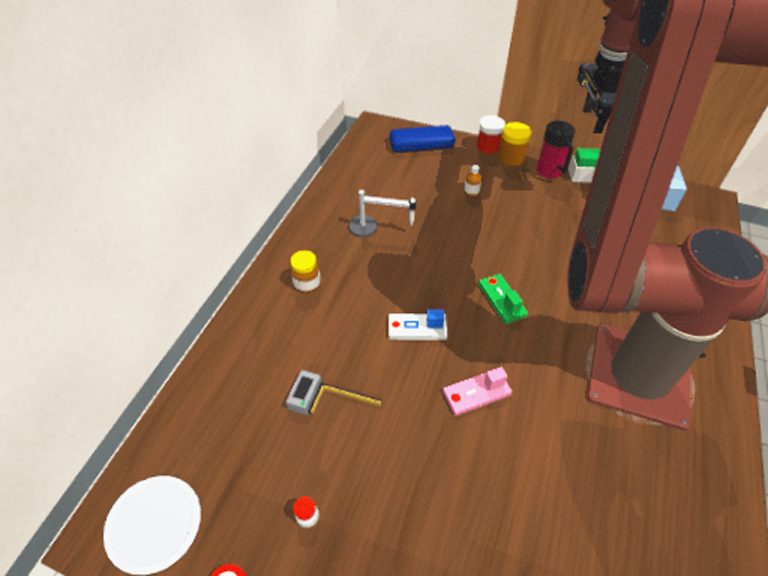

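Look-alikes in the top picture (at 1.5x): white slab (380,318), pink (330,395), green (448,390). The description asks for the white one, which has its red dot at (372,297) and its blue block at (386,333). I'll check it in a close crop, along with the dock and the scanner.

Run:
```python
import numpy as np,cv2
t=np.load("top0.npz");s=np.load("side0.npz")
def cr(c,x,y,w,h,k):
    return cv2.resize(c["frame"][y:y+h,x:x+w,::-1],(w*k,h*k),interpolation=cv2.INTER_CUBIC)
A=np.hstack([cr(t,160,150,50,50,6)[:, :300],cr(t,225,185,50,50,6)[:,:300]])
B=np.hstack([cr(s,185,230,75,50,4),cr(s,230,110,75,50,4)])
B=np.hstack([cr(s,187,240,75,37,4)[:150],cr(s,230,115,75,37,4)[:150]])
cv2.imwrite("pics/crop1.png",np.vstack([A,B]))
```

```text
(no output)
```

View pics/crop1.png

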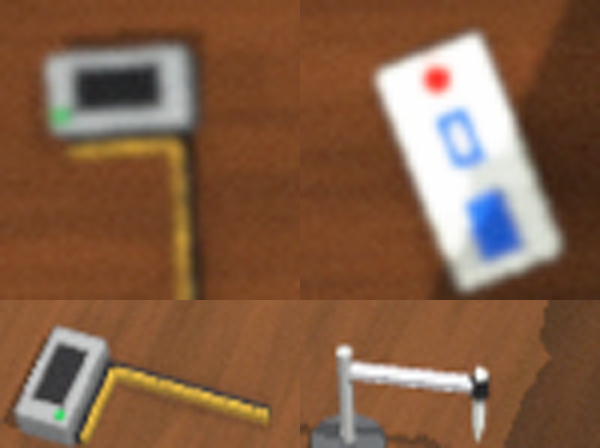

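The crop confirms it: white slab, red dot at (436,80) and blue block at (495,225) in the right panel. The dock's brass L has its corner near (175,150) in the left panel. The pen tip shows at (478,440) in the lower right panel.

```bash
cat > meas.py <<'E'
from h import *
def hsv(c): return cv2.cvtColor(np.ascontiguousarray(c["frame"]),cv2.COLOR_RGB2HSV)
def mask(c,box,lo,hi):
    h=hsv(c); m=cv2.inRange(h,np.array(lo),np.array(hi)); o=np.zeros_like(m); a,b,e,g=box; o[b:g,a:e]=m[b:g,a:e]; return o
def blob(c,box,lo,hi):
    v,u=np.nonzero(mask(c,box,lo,hi)); return u.mean(),v.mean(),len(u)
E
python3 - <<'E'
from meas import *
t=dict(np.load("top0.npz"));s=dict(np.load("side0.npz"))
RED=((0,140,120),(8,255,255));BLU=((105,150,60),(125,255,255));YEL=((15,130,90),(32,255,255))
for n,c,bd,bb in(("top",t,(238,190,256,206),(250,213,270,232)),("side",s,(255,208,270,222),(280,200,300,222))):
    u,v,k=blob(c,bd,*RED); print(n,"dot",u,v,k,world(c,[u],[v],plane=16).round(1), "depth",world(c,[u],[v],z=c["z_map"][int(round(v)),int(round(u))]).round(1))
    u,v,k=blob(c,bb,*BLU); print(n,"block",u,v,k,world(c,[u],[v],plane=56).round(1),"depth",world(c,[u],[v],z=c["z_map"][int(round(v)),int(round(u))]).round(1))
# white slab top outline
h=hsv(t); m=mask(t,(235,185,275,235),(0,0,130),(180,90,255))|mask(t,(235,185,275,235),(0,100,120),(8,255,255))*0
cs=max(cv2.findContours(m,cv2.RETR_EXTERNAL,cv2.CHAIN_APPROX_NONE)[0],key=len)[:,0]
w=world(t,cs[:,0],cs[:,1],plane=16); print("slab",cv2.minAreaRect(w[:,:2].astype(np.float32)))
for n,c,b in(("top",t,(168,170,196,214)),("side",s,(200,250,262,282))):
    mm=mask(c,b,*YEL); v,u=np.nonzero(mm); w=world(c,u,v,plane=14)
    np.save("y"+n+".npy",w)
    # two-line split
    w=w[:,:2]; xmx=np.percentile(w[:,0],95)
    side=w[w[:,0]<xmx-30]; 
    l=cv2.fitLine(side.astype(np.float32),cv2.DIST_HUBER,0,.01,.01).ravel(); l=l*np.sign(l[0]) if 0 else l
    d=l[:2]*np.sign(l[0]); nn=np.array([-d[1],d[0]]); off=(w-l[2:])@nn
    end=w[(off>14)&(off<70)]
    l2=cv2.fitLine(end.astype(np.float32),cv2.DIST_HUBER,0,.01,.01).ravel(); d2=l2[:2]*np.sign(l2[1])
    print(n,len(w),"side dir deg",np.degrees(np.arctan2(d[1],d[0])),"p",l[2:],"width",np.percentile((side-l[2:])@nn,[2,98]),"end deg(-90)",np.degrees(np.arctan2(d2[1],d2[0]))-90,"p",l2[2:], "w",np.percentile((end-l2[2:])@np.array([d2[1],-d2[0]]),[2,98]))
    A=np.c_[d,-d2]; a=np.linalg.solve(A,l2[2:]-l[2:]); print("  strip centre corner",l[2:]+a[0]*d, "extent side",((w-(l[2:]+a[0]*d))@d).min(), "end",((end-(l[2:]+a[0]*d))@d2).max())
print("tip",world(s,[274.5],[150],plane=30).round(1))
# pen by depth from side: column profile
for v in range(128,156,2):
    print(v,[int(s["z_map"][v,u]) for u in range(270,280)], [int(s["frame"][v,u].mean()) for u in range(270,280)])
E
```

```text
top dot 247.125 197.875 8 [[538.  66.  16.]] depth [[538.1  66.2  13.7]]
top block 256.6521739130435 222.1086956521739 46 [[455.5  34.8  56. ]] depth [[455.5  34.7  58. ]]
side dot 263.57142857142856 215.64285714285714 14 [[538.8  66.1  16. ]] depth [[538.8  66.1  16.1]]
side block 289.8728813559322 211.89830508474577 118 [[453.9  49.2  56. ]] depth [[453.9  48.9  55.6]]
slab ((491.89288330078125, 48.737796783447266), (137.2185821533203, 68.52629852294922), 20.04653549194336)
top 178 side dir deg 2.5016901 p [548.13275 259.4551 ] width [-5.12266889  6.11914672] end deg(-90) 4.0056 p [624.021   301.82803] w [-5.56899689  4.80591818]
  strip centre corner [626.7477  262.88983] extent side -128.50951222930308 end 61.962863172481335
side 224 side dir deg 2.6397455 p [547.1566  265.18814] width [-6.39524449  6.16974658] end deg(-90) 2.673729 p [623.22    307.74072] w [-4.82542567  4.84228885]
  strip centre corner [625.0394  268.77893] extent side -127.2198475971225 end 64.02766185171402
tip [[ 602.4 -236.6   30. ]]
128 [1502, 1503, 1500, 1498, 1501, 1498, 1502, 1496, 1502, 1504] [98, 97,
[... 744 characters left out ...]
, 1451] [93, 95, 90, 167, 195, 213, 127, 91, 86, 87]
144 [1434, 1440, 1437, 1343, 1342, 1341, 1434, 1436, 1437, 1436] [95, 91, 98, 163, 198, 217, 113, 88, 82, 86]
146 [1426, 1425, 1424, 1354, 1344, 1353, 1427, 1426, 1433, 1432] [92, 96, 93, 159, 198, 204, 111, 87, 87, 86]
148 [1419, 1422, 1420, 1362, 1356, 1416, 1420, 1419, 1417, 1417] [98, 94, 92, 124, 193, 125, 89, 86, 88, 86]
150 [1409, 1414, 1410, 1411, 1369, 1407, 1413, 1414, 1411, 1407] [93, 95, 98, 96, 127, 93, 92, 92, 89, 88]
152 [1407, 1408, 1407, 1404, 1406, 1408, 1404, 1403, 1406, 1405] [91, 94, 96, 93, 92, 87, 92, 93, 93, 87]
154 [1391, 1397, 1395, 1395, 1398, 1393, 1395, 1397, 1400, 1399] [95, 94, 96, 93, 87, 93, 91, 87, 84, 81]
```

```bash
cat > to.py <<'E'
import sys; from h import *
from scipy.spatial.transform import Rotation as Ro
def to(x,y,z,yaw):
    s=env.state(); q=s["tcp_rot"]; R=Ro.from_quat([q[1],q[2],q[3],q[0]]).as_matrix()
    y0=np.degrees(np.arctan2(R[1,0],R[0,0])); d=R.T@(np.array([x,y,z])-s["ee_pos"])/40
    print("yaw",y0.round(2),"pos",s["ee_pos"].round(1),"shift",d.round(3),"turn",round(y0-yaw,2))
if __name__=="__main__": to(*map(float,sys.argv[1:]))
E
python3 to.py 455.5 35.3 120 20.3
python3 - <<'E'
from h import *
t=dict(np.load("top0.npz"));s=dict(np.load("side0.npz"))
print("tip side",world(s,[274.1,274.1],[150,151],plane=30).round(1).tolist(),world(s,[274.1],[148],z=1356+6).round(1))
print("pen top side",world(s,[275],[132.5],plane=115).round(1))
g=t["frame"].mean(2).astype(int); z=t["z_map"].astype(int)
for v in range(166,180): print(v,list(g[v,334:350]),list(z[v,334:350]))
E
```

```text
yaw 21.47 pos [ 228.7 -581.1  221.5] shift [ 10.918 -12.259   2.562] turn 1.17
tip side [[603.8, -236.0, 30.0], [602.0, -230.7, 30.0]] [[ 604.8 -238.    38.7]]
pen top side [[ 605.2 -241.1  115. ]]
166 [np.int64(75), np.int64(72), np.int64(69), np.int64(71), np.int64(137), np.int64(217), np.int64(247), np.int64(250), np.int64(242), np.int64(204), np.int64(128), np.int64(86), np.int64(76), np.int64(73), np.int64(78), np.int64(73)] [np.int64(1323), np.int64(1330), np.int64(1331), np.int64(1326), np.int64(1324), np.int64(1230), np.int64(1224), np.int64(1222), np.int64(1223), np.int64(1220), np.int64(1333), np.int64(1326), np.int64(1329), np.int64(1324), np.int64(1324), np.int64(1328)]
167 [np.int64(76), np.int64(70), np.int64(68), np.int64(71), np.int64(120), np.int64(202), np.int64(244), np.int64(250), np.int64(248), np.int64(227), np.int64(154), np.int64(90), np.int64(79), np.int64(78), np.int64(75), np.int64(73)] [np.int64(1326), np.int64(1326), np.int64(1330), np.int64(1331), np.int64(1326), np.int64(1229), np.int64(1225), np.int64(1222), np.int64(1222), np.int64(1222), np.int64(132
[... 5268 characters left out ...]
1324), np.int64(1332), np.int64(1327), np.int64(1325), np.int64(1326), np.int64(1326), np.int64(1325), np.int64(1326), np.int64(1323), np.int64(1324), np.int64(1327), np.int64(1324), np.int64(1325), np.int64(1323)]
179 [np.int64(73), np.int64(75), np.int64(74), np.int64(76), np.int64(74), np.int64(70), np.int64(73), np.int64(72), np.int64(73), np.int64(75), np.int64(74), np.int64(70), np.int64(71), np.int64(69), np.int64(71), np.int64(72)] [np.int64(1326), np.int64(1325), np.int64(1325), np.int64(1325), np.int64(1321), np.int64(1324), np.int64(1316), np.int64(1321), np.int64(1320), np.int64(1324), np.int64(1319), np.int64(1324), np.int64(1322), np.int64(1321), np.int64(1324), np.int64(1322)]
```

```bash
python3 -m creep '87 0.3 -0.3 0 0; 87 0.9 -1 0.1 0; 87 1.5 -1.7 0.3 0; 87 2.1 -2.4 0.5 0; 87 2.7 -3.1 0.7 0; 87 3.3 -3.8 0.8 0; 87 3.9 -4.5 0.9 0; 87 4.4 -5 1 0'; python3 to.py 455.5 35.3 120 20.3
python3 - <<'E'
from h import *
t=dict(np.load("top0.npz")); print(world(t,[343.1],[172.2],plane=115).round(1))
E
```

```text
clock: 0.77
ee_pos: [319.4, -328.1, 181.6]
tcp_rot: [-0.001, 0.982, 0.186, -0.0]
ft_force: [0.2, -1.2, 0.4]
width: 86.8
gripper_force: 0.0
yaw 21.49 pos [ 319.4 -328.1  181.6] shift [ 6.495 -7.203  1.554] turn 1.19
[[ 604.5 -240.9  115. ]]
```

```bash
python3 -m creep '87 0.6 -0.7 0.2 0; 87 1.3 -1.4 0.4 0.2; 87 2 -2.1 0.6 0.4; 87 2.7 -2.8 0.8 0.6; 87 3.3 -3.5 1 0.8; 87 3.9 -4.2 1.1 1; 87 4.5 -4.9 1.2 1.2; 87 5 -5.5 1.3 1.2'; python3 to.py 455.5 35.3 60 20.3
```

```text
clock: 1.43
ee_pos: [425.0, -50.7, 130.1]
tcp_rot: [-0.0, 0.984, 0.176, -0.0]
ft_force: [0.8, 0.5, -0.3]
width: 87.0
gripper_force: 0.0
yaw 20.3 pos [425.  -50.7 130.1] shift [ 1.461 -1.752  1.754] turn -0.0
```

```bash
python3 -m creep '87 0.4 -0.4 0 0; 87 0.8 -0.9 0.1 0; 87 1.1 -1.3 0.1 0; 87 1.3 -1.6 0.2 0; 87 1.45 -1.7 0.3 0; 87 1.5 -1.7 0.4 0; 87 1.5 -1.7 0.4 0'; python3 to.py 455.5 35.3 25 20.3
python3 - <<'E'
from h import *
s=cam("side"); save(s,"side1.png",crop=(200,120,370,290),k=3); np.savez("side1.npz",**s)
E
```

```text
clock: 2.02
ee_pos: [457.1, 31.3, 113.4]
tcp_rot: [-0.0, 0.984, 0.176, -0.001]
ft_force: [-0.4, 0.0, 0.2]
width: 86.9
gripper_force: 0.0
yaw 20.32 pos [457.1  31.3 113.4] shift [ 1.000e-03 -1.060e-01  2.209e+00] turn 0.02
```

```bash
python3 -m creep '87 0 -0.1 0.3 0; 87 0 -0.1 0.8 0; 87 0 -0.1 1.3 0; 87 0 -0.1 1.7 0; 87 0 -0.1 2 0; 87 0 -0.1 2.2 0; 87 0 -0.1 2.2 0; 87 0 -0.1 2.2 0' && python3 -m creep '60 0 0 0 0; 40 0 0 0 0; 32 0 0 0 0; 26 0 0 0 0; 20 0 0 0 0; 15 0 0 0 0; 15 0 0 0 0; 15 0 0 0 0'
python3 - <<'E'
from h import *
s=cam("side"); t=cam("top"); save(s,"side2.png",crop=(200,130,370,270),k=4)
np.savez("top2.npz",**t)
E
python3 to.py 455.5 35.3 25 20.3
```

```text
clock: 2.73
ee_pos: [456.1, 34.6, 26.6]
tcp_rot: [-0.0, 0.984, 0.176, -0.0]
ft_force: [-0.1, 0.1, 0.2]
width: 87.3
gripper_force: 0.0
clock: 3.4
ee_pos: [456.3, 35.3, 26.6]
tcp_rot: [0.0, 0.984, 0.176, 0.0]
ft_force: [-0.2, -0.4, -0.0]
width: 41.6
gripper_force: 0.0
yaw 20.28 pos [456.2  35.3  26.5] shift [-0.017 -0.007  0.038] turn -0.02
```

View pics/side2.png

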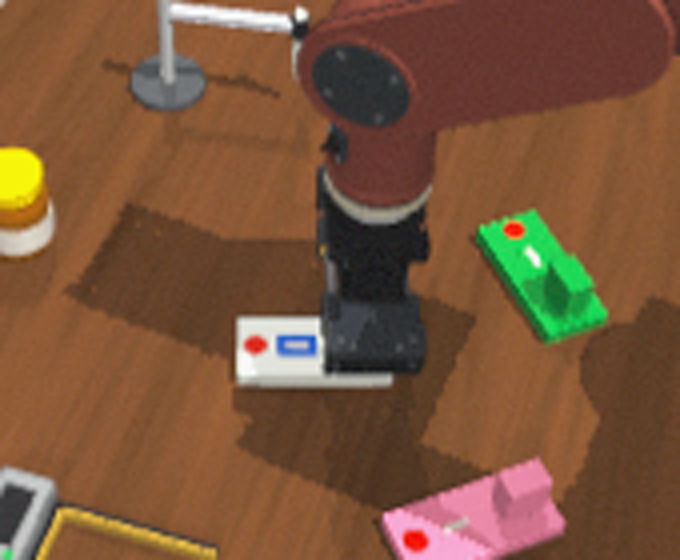

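The gripper stands over the white carrier's block near (375,310). The dot at (256,345) is undisturbed, and the fingers are still closing.

```bash
python3 -m creep '10 0 0 0 0; 10 0 0 0 0; 10 0 0 0 0; 10 0 0 0 0; 10 0 0 0 0; 10 0 0 0 0; 10 0 0 0 0; 10 0 0 0 0'
python3 - <<'E'
from meas import *
s=cam("side");RED=((0,140,120),(8,255,255))
u,v,k=blob(s,(250,205,275,225),*RED); print("dot",k,world(s,[u],[v],plane=16).round(1)); print(env.state()["width"])
E
python3 to.py 500 -239 26.6 5
```

```text
clock: 4.17
ee_pos: [456.2, 35.3, 26.5]
tcp_rot: [-0.0, 0.984, 0.176, -0.0]
ft_force: [-0.5, 1.7, 0.9]
width: 24.0
gripper_force: 30.0
dot 15 [[539.4  66.7  16. ]]
23.842160406638026
yaw 20.27 pos [456.1  35.3  26.5] shift [-1.347e+00  6.814e+00 -5.000e-03] turn 15.27
```

```bash
python3 to.py 480 -130 26.5 11; python3 to.py 480 -243 26.5 2.6
```

```text
yaw 20.27 pos [456.1  35.3  26.5] shift [-8.720e-01  4.084e+00 -2.000e-03] turn 9.27
yaw 20.27 pos [456.1  35.3  26.5] shift [-1.851e+00  6.734e+00 -2.000e-03] turn 17.67
```

```bash
python3 -m creep '10 0.1 0.2 0 0; 10 0.1 0.7 0 1; 10 0 1.3 0 2.5; 10 -0.2 1.9 0 4; 10 -0.4 2.5 0 5.5; 10 -0.6 3.1 0 7; 10 -0.8 3.7 0 8.5; 10 -0.9 4.1 0 9.3'; python3 to.py 480 -243 26.5 2.6
```

```text
clock: 4.88
ee_pos: [479.3, -133.4, 26.5]
tcp_rot: [0.0, 0.996, 0.094, 0.0]
ft_force: [-1.0, 2.3, 0.6]
width: 23.9
gripper_force: 30.0
yaw 10.84 pos [ 479.3 -133.4   26.5] shift [-0.498  2.694  0.003] turn 8.24
```

```bash
python3 -m creep '10 -0.1 0.4 0 1; 10 -0.2 0.9 0 2.5; 10 -0.3 1.4 0 4; 10 -0.35 1.8 0 5.5; 10 -0.4 2.2 0 7; 10 -0.45 2.5 0 8.2; 10 -0.5 2.7 0 8.2; 10 -0.5 2.7 0 8.2'
python3 - <<'E'
from meas import *
for n,b in(("side",(215,110,310,200)),("top",(300,150,360,215))):
    s=cam(n);RED=((0,140,120),(8,255,255)); save(s,n+"3.png",crop=b,k=6); np.savez(n+"3.npz",**s)
    try: u,v,k=blob(s,b,*RED); print(n,"dot",u,v,k,world(s,[u],[v],plane=16).round(1))
    except Exception as e: print(n,e)
E
python3 to.py 516 -243.5 26.5 2.6
```

```text
clock: 5.55
ee_pos: [480.3, -242.7, 26.6]
tcp_rot: [0.001, 1.0, 0.024, 0.0]
ft_force: [0.7, -1.1, -0.1]
width: 23.9
gripper_force: 30.0
side dot 282.5 154.5 8 [[ 569.  -237.5   16. ]]
top dot 353.1868686868687 204.6060606060606 198 [[ 506.2 -290.4   16. ]]
yaw 2.78 pos [ 480.3 -241.4   26.6] shift [0.889 0.096 0.002] turn 0.18
```

View pics/side3.png

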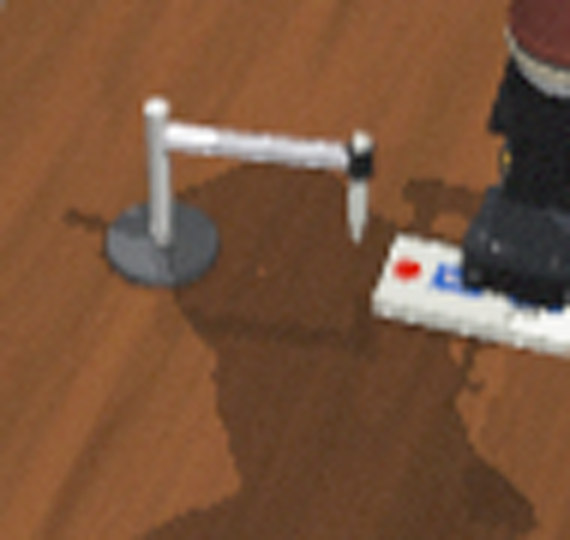

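The carrier is flat with its dot at (407,268), and the pen tip is at (357,243) in the crop. The dot has 35 mm further to go forward.

```bash
python3 -m creep '10 0.15 0 0 0; 10 0.35 0.03 0 0; 10 0.55 0.05 0 0; 10 0.72 0.07 0 0; 10 0.83 0.07 0 0; 10 0.89 0.07 0 0; 10 0.89 0.07 0 0; 10 0.89 0.07 0 0'
python3 - <<'E'
from meas import *
b=(245,120,300,175)
s=cam("side");RED=((0,140,120),(8,255,255)); 
u,v,k=blob(s,b,*RED); print("dot",u,v,k,world(s,[u],[v],plane=16).round(1))
a=cv2.resize(s["frame"][120:175,245:300,::-1],None,fx=7,fy=7,interpolation=cv2.INTER_CUBIC)
t=cam("top"); c=cv2.resize(t["frame"][155:210,315:370,::-1],None,fx=7,fy=7,interpolation=cv2.INTER_CUBIC)
cv2.imwrite("pics/scan.png",np.hstack([a,c]))
E
python3 to.py 516 -243.5 26.5 2.6
```

```text
clock: 6.32
ee_pos: [516.6, -241.7, 26.5]
tcp_rot: [-0.0, 1.0, 0.024, 0.001]
ft_force: [1.8, 0.3, -0.0]
width: 23.5
gripper_force: 30.0
dot 273.5 152.5 8 [[ 605.7 -235.8   16. ]]
yaw 2.77 pos [ 516.4 -241.8   26.5] shift [-0.012  0.041  0.001] turn 0.17
```

View pics/scan.png

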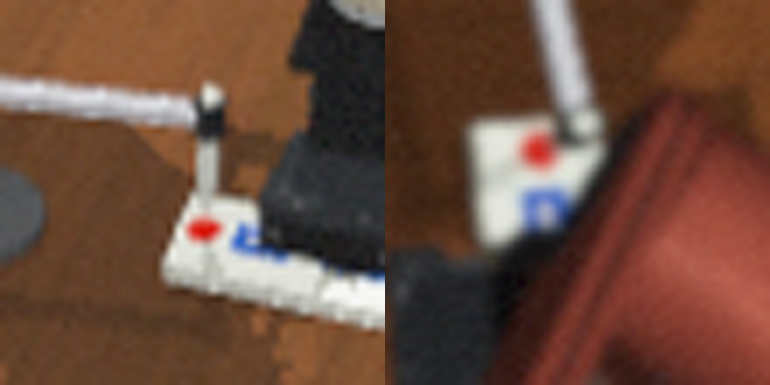

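Run:
```python
from h import *
s=dict(np.load("side0.npz"));t=dict(np.load("top0.npz"))
print("top: dot",world(t,[336.4],[175.9],plane=16).round(1),"pen top",world(t,[343.3],[172.3],plane=115).round(1))
print("side: dot",world(s,[273.6],[152.4],plane=16).round(1),"tip",world(s,[274.1,274.1],[149.5,150.5],plane=30).round(1).tolist())
```

```text
top: dot [[ 604.8 -237.8   16. ]] pen top [[ 604.2 -241.5  115. ]]
side: dot [[ 605.6 -236.5   16. ]] tip [[604.8, -238.7, 30.0], [602.9, -233.3, 30.0]]
```

The side view has the dot at (204,230), right below the pen. Over both views the pen is about 2–3 mm further in -y, so I'll trim that and hold.

```bash
python3 -m creep '10 -0.02 0.05 0 0; 10 -0.02 0.05 0 0; 10 -0.02 0.05 0 0; 10 -0.02 0.05 0 0; 10 -0.02 0.05 0 0; 10 -0.02 0.05 0 0; 10 -0.02 0.05 0 0; 10 -0.02 0.05 0 0' && python3 -m creep '10 0 0 0 0; 10 0 0 0 0; 10 0 0 0 0; 10 0 0 0 0; 10 0 0 0 0; 10 0 0 0 0; 10 0 0 0 0; 10 0 0 0 0' && python3 -m creep '10 0 0 0 0; 10 0 0 0 0; 10 0 0 0 0; 10 0 0 0 0; 10 0 0 0 0; 10 0 0 0 0'
python3 - <<'E'
from meas import *
s=cam("side"); u,v,k=blob(s,(245,120,300,175),(0,140,120),(8,255,255)); print("dot",u,v,k,world(s,[u],[v],plane=16).round(1))
E
python3 to.py 470 -230 26.5 2.6; python3 to.py 470 270 26.5 2.6
```

```text
clock: 7.08
ee_pos: [515.2, -244.1, 26.5]
tcp_rot: [0.0, 1.0, 0.024, -0.0]
ft_force: [0.2, -0.3, 0.5]
width: 23.4
gripper_force: 30.0
clock: 7.75
ee_pos: [515.2, -244.1, 26.5]
tcp_rot: [0.0, 1.0, 0.024, -0.0]
ft_force: [-1.2, -0.8, 1.3]
width: 23.5
gripper_force: 30.0
clock: 8.25
ee_pos: [515.2, -244.1, 26.6]
tcp_rot: [0.0, 1.0, 0.024, -0.0]
ft_force: [-1.9, -1.2, -0.1]
width: 24.0
gripper_force: 30.0
dot 274.3333333333333 152.11111111111111 9 [[ 603.4 -239.    16. ]]
yaw 2.78 pos [ 515.2 -244.1   26.6] shift [-1.112e+00 -4.070e-01  1.000e-03] turn 0.18
yaw 2.78 pos [ 515.2 -244.1   26.6] shift [ -0.506 -12.892   0.   ] turn 0.18
```

Scan held for over 1 s with the dot at (603,-239). Now backing out, lifting clear of the pen, and crossing to the dock.

```bash
python3 -m creep '10 -0.15 0 0 0; 10 -0.45 0 0 0; 10 -0.8 0 0 0; 10 -1.1 -0.05 0 0; 10 -1.2 -0.3 -0.1 0; 10 -1.2 -0.8 -0.4 0; 10 -1.2 -1.5 -0.8 0; 10 -1.2 -2.2 -0.9 0' && python3 -m creep '10 0 -0.7 0 0; 10 0 -1.5 0 0; 10 0 -2.3 0 0; 10 0 -3.1 0 0; 10 0 -3.9 0 0; 10 0 -4.7 0 0; 10 0 -5.4 0 0; 10 0 -6 0 0'; python3 to.py 492 311 60 2.6
```

```text
clock: 8.97
ee_pos: [463.7, -157.8, 64.5]
tcp_rot: [0.0, 1.0, 0.023, 0.001]
ft_force: [1.9, -0.1, -1.9]
width: 23.7
gripper_force: 30.0
clock: 9.63
ee_pos: [450.2, 83.9, 62.5]
tcp_rot: [-0.0, 1.0, 0.025, -0.0]
ft_force: [0.2, 0.6, -3.1]
width: 23.9
gripper_force: 30.0
yaw 2.83 pos [450.2  83.9  62.5] shift [ 1.323 -5.62   0.065] turn 0.23
```

```bash
python3 -m creep '10 0.1 -0.8 0 0; 10 0.3 -1.6 0 0; 10 0.5 -2.4 0 0; 10 0.7 -3.2 0 0; 10 0.9 -4 0 0; 10 1.1 -4.7 0 0; 10 1.2 -5.2 0 0.2; 10 1.3 -5.5 0 0.2' && python3 -m creep '10 0 0 0 0; 10 0 0 0 0; 10 0 0 0 0'
python3 - <<'E'
from meas import *
s=cam("side"); t=cam("top")
a=cv2.resize(s["frame"][210:290,185:285,::-1],None,fx=4,fy=4,interpolation=cv2.INTER_CUBIC)
c=cv2.resize(t["frame"][145:225,145:245,::-1],None,fx=4,fy=4,interpolation=cv2.INTER_CUBIC)
cv2.imwrite("pics/dock.png",np.hstack([a,c])); np.savez("top4.npz",**t); np.savez("side4.npz",**s)
E
python3 to.py 492 311 27 2.6
```

```text
clock: 10.3
ee_pos: [491.7, 306.4, 62.4]
tcp_rot: [-0.0, 1.0, 0.023, -0.0]
ft_force: [0.3, -0.1, -3.5]
width: 23.8
gripper_force: 30.0
clock: 10.55
ee_pos: [491.9, 302.5, 62.1]
tcp_rot: [0.0, 1.0, 0.022, -0.001]
ft_force: [-0.1, -0.0, -3.7]
width: 23.9
gripper_force: 30.0
yaw 2.51 pos [492.4 302.3  62.3] shift [ 0.001 -0.219  0.883] turn -0.09
```

View pics/dock.png

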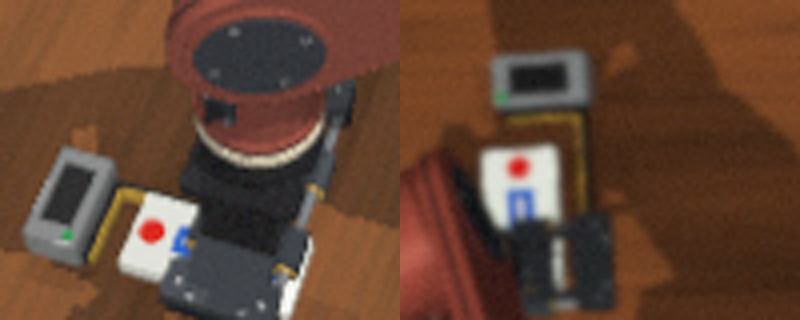

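The carrier hovers inside the dock, with the dot at (518,167) and brass corner at (580,120) in the top view. It sits left of the side fence and short of the end fence. Next: shift a bit left and set it down.

```bash
python3 -m creep '10 0 -0.1 0.1 0; 10 0 -0.2 0.3 0; 10 0 -0.2 0.5 0; 10 0 -0.2 0.7 0; 10 0 -0.2 0.8 0; 10 0 -0.2 0.87 0; 10 0 -0.2 0.89 0; 10 0 -0.2 0.89 0'; python3 to.py 517.7 292.5 26.6 2.6
python3 - <<'E'
from meas import *
s=cam("side");t=cam("top")
for n,c,b in(("side",s,(210,255,235,285)),("top",t,(255-90,175,285-90,200))):
    u,v,k=blob(c,b,(0,140,120),(8,255,255)); print(n,k,world(c,[u],[v],plane=16).round(1),env.state()["ft_force"].round(1))
E
```

```text
clock: 11.32
ee_pos: [492.4, 311.4, 26.7]
tcp_rot: [0.0, 1.0, 0.022, -0.0]
ft_force: [-0.2, -0.1, -3.2]
width: 23.9
gripper_force: 30.0
yaw 2.57 pos [492.4 311.4  26.7] shift [0.612 0.501 0.003] turn -0.03
side 23 [[580.4 316.2  16. ]] [ 0.4  0.6 -3. ]
top 12 [[579.9 315.1  16. ]] [ 0.4  0.6 -3. ]
```

```bash
python3 -m creep '10 0 0 0.02 0; 10 0.1 0.1 0.02 0; 10 0.2 0.2 0.02 0; 10 0.3 0.3 0.02 0; 10 0.4 0.35 0.02 0; 10 0.45 0.35 0.02 0; 10 0.5 0.35 0.02 0; 10 0.5 0.35 0.02 0'; python3 to.py 517.7 292.5 26.6 2.6
```

```text
clock: 12.08
ee_pos: [513.5, 298.1, 26.5]
tcp_rot: [0.0, 1.0, 0.022, 0.0]
ft_force: [-2.9, -1.9, 4.7]
width: 23.4
gripper_force: 30.0
yaw 2.55 pos [513.5 298.1  26.5] shift [ 0.1    0.144 -0.003] turn -0.05
```

```bash
python3 -m creep '10 0.04 0 -0.01 0; 10 0.08 0 -0.01 0; 10 0.08 0 -0.01 0'; python3 -m creep '10 0.02 0 0 0; 10 0.04 0 0 0; 10 0.04 0 0 0'; python3 -m creep '10 0.02 0 0 0; 10 0.04 0 0 0; 10 0.04 0 0 0'
```

```text
clock: 12.33
ee_pos: [516.5, 298.6, 26.5]
tcp_rot: [-0.0, 1.0, 0.022, 0.0]
ft_force: [-1.0, 0.1, 0.4]
width: 23.9
gripper_force: 30.0
clock: 12.58
ee_pos: [517.9, 298.7, 26.5]
tcp_rot: [-0.0, 1.0, 0.022, 0.0]
ft_force: [-2.4, -0.9, 0.7]
width: 23.9
gripper_force: 30.0
clock: 12.83
ee_pos: [519.6, 298.7, 26.5]
tcp_rot: [-0.0, 1.0, 0.022, 0.0]
ft_force: [-1.6, 1.0, 1.1]
width: 23.5
gripper_force: 30.0
```

```bash
for i in 1; do python3 -m creep '10 0.02 0 0 0; 10 0.04 0 0 0; 10 0.04 0 0 0'; done; python3 -m creep '10 0.02 0 0 0; 10 0.03 0 0 0; 10 0.03 0 0 0'; python3 to.py 517.7 292.5 26.6 2.6
```

```text
clock: 13.08
ee_pos: [521.1, 298.8, 26.5]
tcp_rot: [-0.0, 1.0, 0.022, 0.0]
ft_force: [-2.4, 0.2, 0.4]
width: 23.8
gripper_force: 30.0
clock: 13.33
ee_pos: [521.1, 298.8, 26.5]
tcp_rot: [0.0, 1.0, 0.022, -0.001]
ft_force: [-6.8, -0.2, 4.8]
width: 23.5
gripper_force: 30.0
yaw 2.58 pos [521.1 298.8  26.5] shift [-0.091  0.153 -0.003] turn -0.02
```

End fence contact. Now toward the side fence.

```bash
python3 -m creep '10 0 0.03 0 0; 10 0 0.06 0 0; 10 0 0.06 0 0'; python3 -m creep '10 0 0.02 0 0; 10 0 0.04 0 0; 10 0 0.04 0 0';  python3 -m creep '10 0 0.02 0 0; 10 0 0.04 0 0; 10 0 0.04 0 0'
```

```text
clock: 13.58
ee_pos: [521.1, 297.7, 26.5]
tcp_rot: [-0.001, 1.0, 0.023, -0.001]
ft_force: [-7.1, 4.8, 2.5]
width: 23.6
gripper_force: 30.0
clock: 13.83
ee_pos: [521.1, 296.4, 26.5]
tcp_rot: [-0.001, 1.0, 0.023, -0.001]
ft_force: [-7.7, 5.3, 3.0]
width: 23.9
gripper_force: 30.0
clock: 14.08
ee_pos: [521.2, 294.8, 26.5]
tcp_rot: [-0.001, 1.0, 0.023, -0.001]
ft_force: [-7.0, 5.8, 2.9]
width: 24.0
gripper_force: 30.0
```

```bash
python3 -m creep '10 0 0.02 0 0; 10 0 0.04 0 0; 10 0 0.04 0 0'; python3 -m creep '10 0 0.02 0 0; 10 0 0.03 0 0; 10 0 0.03 0 0';  python3 -m creep '10 0 0.02 0 0; 10 0 0.03 0 0; 10 0 0.03 0 0'; python3 to.py 517.7 292.5 26.6 2.6;  python3 -c "from h import *;print(env.state()['moment'])"
```

```text
clock: 14.33
ee_pos: [521.2, 293.2, 26.5]
tcp_rot: [-0.001, 1.0, 0.023, -0.001]
ft_force: [-6.7, 5.3, 2.3]
width: 23.9
gripper_force: 30.0
clock: 14.58
ee_pos: [521.3, 292.0, 26.5]
tcp_rot: [-0.001, 1.0, 0.023, -0.001]
ft_force: [-8.0, 6.6, 2.3]
width: 24.0
gripper_force: 30.0
clock: 14.83
ee_pos: [521.3, 291.1, 26.6]
tcp_rot: [-0.001, 1.0, 0.023, -0.001]
ft_force: [-7.7, 7.4, 1.8]
width: 23.4
gripper_force: 30.0
yaw 2.61 pos [521.3 291.1  26.6] shift [-0.089 -0.039 -0.001] turn 0.01
[1.21290043 1.22661471 0.3239648 ]
```

```bash
python3 -m creep '10 0 0.02 0 0; 10 0 0.03 0 0; 10 0 0.03 0 0'; python3 -m creep '10 0 0.02 0 0; 10 0 0.03 0 0; 10 0 0.03 0 0'
python3 - <<'E'
from meas import *
s=cam("side"); t=cam("top"); print(env.state()['moment'])
a=cv2.resize(s["frame"][225:290,190:265,::-1],None,fx=5,fy=5,interpolation=cv2.INTER_CUBIC)
c=cv2.resize(t["frame"][155:220,150:225,::-1],None,fx=5,fy=5,interpolation=cv2.INTER_CUBIC)
cv2.imwrite("pics/seat.png",np.hstack([a,c]))
E
python3 to.py 517.7 292.5 26.6 2.6
```

```text
clock: 15.08
ee_pos: [521.4, 291.0, 26.6]
tcp_rot: [-0.002, 1.0, 0.023, -0.001]
ft_force: [-7.0, 10.2, 1.0]
width: 23.9
gripper_force: 30.0
clock: 15.33
ee_pos: [521.4, 290.8, 26.7]
tcp_rot: [-0.003, 1.0, 0.022, -0.001]
ft_force: [-7.3, 13.4, 0.2]
width: 23.9
gripper_force: 30.0
[2.84056348 1.27702322 0.21178791]
yaw 2.58 pos [521.4 290.8  26.7] shift [-0.091 -0.045  0.003] turn -0.02
```

View pics/seat.png

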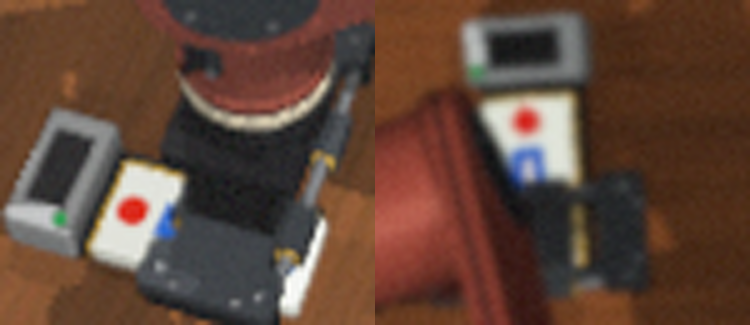

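The carrier sits in the corner against both brass faces, with its dot at (133,210) in the side view and (526,120) in the top view. The moment data suggest the side contact is at the rear, so I'll probe small yaw turns while adding x and down push.

```bash
cat > st.py <<'E'
from h import *
for _ in range(1):
    s=env.state(); q=s["tcp_rot"]; print("  yaw",np.degrees(2*np.arctan2(q[2],q[1])).round(3),"tilt",(np.degrees(2*q[[0,3]])).round(2),"F",s["ft_force"].round(1),"M",s["moment"].round(2),s["ee_pos"].round(2))
E
python3 st.py
python3 -m creep '10 0.01 0 0.02 0; 10 0.02 0 0.03 0; 10 0.02 0 0.03 0; 10 0.02 0 0.03 0'>/dev/null; python3 st.py
python3 -m creep '10 0 0 0 0.3; 10 0 0 0 0.3; 10 0 0 0 0.3'>/dev/null; python3 st.py
python3 -m creep '10 0 0 0 0.3; 10 0 0 0 0.3; 10 0 0 0 0.3'>/dev/null; python3 st.py
python3 -m creep '10 0 0 0 0.3; 10 0 0 0 0.3; 10 0 0 0 0.3'>/dev/null; python3 st.py
```

```text
yaw 2.584 tilt [-0.36 -0.06] F [-7.1 14.3  1.5] M [2.84 1.28 0.21] [521.41 290.85  26.7 ]
  yaw 2.603 tilt [-0.33 -0.16] F [-14.   13.2  10.6] M [2.29 2.3  0.12] [521.46 290.94  26.59]
  yaw 2.34 tilt [-0.32 -0.15] F [-13.5  13.   11.7] M [2.32 2.33 0.43] [521.45 290.95  26.59]
  yaw 2.063 tilt [-0.31 -0.14] F [-13.   12.7  10. ] M [2.26 2.22 0.6 ] [521.49 290.93  26.59]
  yaw 1.772 tilt [-0.31 -0.14] F [-13.5  13.1   9.4] M [2.27 2.14 0.6 ] [521.55 290.89  26.57]
```

```bash
python3 -m creep '10 0 0 0 0.3; 10 0 0 0 0.3; 10 0 0 0 0.3'>/dev/null; python3 st.py
python3 -m creep '10 0 0 0 0.3; 10 0 0 0 0.3; 10 0 0 0 0.3'>/dev/null; python3 st.py
for i in 1; do python3 -m creep '10 0 0 0 -0.4; 10 0 0 0 -0.4; 10 0 0 0 -0.4'>/dev/null; python3 st.py;
python3 -m creep '10 0 0 0 -0.4; 10 0 0 0 -0.4; 10 0 0 0 -0.4'>/dev/null; python3 st.py
python3 -m creep '10 0 0 0 -0.4; 10 0 0 0 -0.4; 10 0 0 0 -0.4'>/dev/null; python3 st.py
python3 -m creep '10 0 0 0 -0.4; 10 0 0 0 -0.4; 10 0 0 0 -0.4'>/dev/null; python3 st.py; done
```

```text
yaw 1.492 tilt [-0.3  -0.13] F [-13.   13.3  10.5] M [2.23 2.2  0.77] [521.56 290.91  26.58]
  yaw 1.215 tilt [-0.29 -0.13] F [-13.3  12.8  10.7] M [2.27 2.19 0.95] [521.54 290.9   26.54]
  yaw 1.591 tilt [-0.3  -0.14] F [-13.2  13.7  10.2] M [2.24 2.2  0.76] [521.54 290.88  26.54]
  yaw 1.953 tilt [-0.31 -0.14] F [-12.8  12.8  10.8] M [2.23 2.21 0.5 ] [521.56 290.89  26.57]
  yaw 2.303 tilt [-0.32 -0.14] F [-13.2  13.2  10.9] M [2.23 2.19 0.18] [521.55 290.91  26.57]
  yaw 2.648 tilt [-0.34 -0.15] F [-12.4  12.5  10.3] M [ 2.15  2.2  -0.3 ] [521.57 290.89  26.58]
```

```bash
python3 -m creep '10 0.01 0 0.01 0.3; 10 0.01 0 0.01 0.3; 10 0.01 0 0.01 0.3; 10 0.01 0 0.01 0.3'>/dev/null; python3 st.py
python3 -m creep '10 0 0 0 0; 10 0 0 0 0; 10 0 0 0 0; 10 0 0 0 0; 10 0 0 0 0; 10 0 0 0 0'; python3 st.py
python3 - <<'E'
from meas import *
s=cam("side"); t=cam("top")
p=s["frame"][225:290,190:265,::-1]; c=t["frame"][165:205,165:205,::-1]
cv2.imwrite("pics/final.png",np.hstack([cv2.resize(p,(450,390),interpolation=cv2.INTER_CUBIC),cv2.resize(c,(350,390),interpolation=cv2.INTER_CUBIC)]))
for n,q,b in(("side",s,(205,250,235,285)),("top",t,(165,165,195,195))):
    u,v,k=blob(q,b,(0,140,120),(8,255,255)); print(n,k,world(q,[u],[v],plane=16).round(1))
    # slab surface height near the dot
    vv,uu=np.nonzero(mask(q,b,(0,0,150),(180,60,255))); zz=q["z_map"][vv,uu]; w=world(q,uu,vv,z=zz); w=w[(zz>0)&(w[:,2]<22)&(w[:,2]>10)]
    A=np.c_[w[:,:2]-w[:,:2].mean(0),np.ones(len(w))]; print("  slab z",len(w),np.linalg.lstsq(A,w[:,2],rcond=None)[0].round(3))
E
```

```text
yaw 2.399 tilt [-0.31 -0.19] F [-16.5  13.1  14.9] M [2.07 2.62 0.06] [521.54 290.92  26.53]
clock: 18.85
ee_pos: [521.6, 290.9, 26.5]
tcp_rot: [-0.003, 1.0, 0.021, -0.002]
ft_force: [-16.4, 12.6, 14.3]
width: 23.9
gripper_force: 30.0
  yaw 2.401 tilt [-0.31 -0.19] F [-16.4  12.6  14.3] M [2.16 2.65 0.05] [521.55 290.91  26.53]
side 18 [[610.  295.5  16. ]]
  slab z 170 [-1.4000e-02 -1.1000e-02  1.6188e+01]
top 27 [[592.  321.3  16. ]]
  slab z 176 [-2.9000e-02  1.0000e-02  1.5474e+01]
```

View pics/final.png

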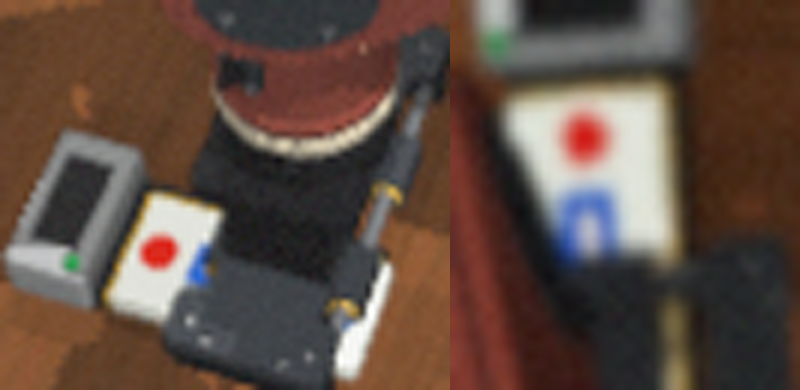

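The carrier is flush with no visible gap in either view: brass rim along its end edge and right edge, dots at (158,252) and (583,138), slab top at 16 mm. I'll add a little side push for margin, then hand in.

```bash
python3 -m creep '10 0 0.015 0 0.1; 10 0 0.025 0 0.1; 10 0 0.025 0 0.1; 10 0 0.025 0 0.1; 10 0 0.025 0 0.1; 10 0 0.025 0 0.1; 10 0 0.025 0 0.1; 10 0 0.025 0 0.1'>/dev/null; python3 st.py; python3 -c "
from rig import env; print(env.job_done())"
```

```text
yaw 2.314 tilt [-0.4  -0.17] F [-15.9  15.9  13. ] M [2.66 2.63 0.18] [521.59 290.89  26.56]
the job is handed in; nothing more can be done
None
```

I scanned the white carrier under the pen for over a second, then seated it in the dock corner. I handed the job in at about 20 s, with it still held flat against both fences (about 16 N of wrist force along each axis); the hand-in gave no verdict.

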